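# Stand the tipped reservoir bottle up and leave its cap a quarter turn open, held

### The job

One of the square reservoir bottles in the rack has tipped over against the near end of its lane: stand it upright in the lane again and leave its neighbours and the other things on the table where they are. Then screw its loose cap all the way down until it bottoms out, and back it off a quarter turn so that the bottle can breathe. Finish with the gripper still holding the cap there, the bottle standing in the rack, so that I can tape it: do not let go.

Things in the scene. Friction and masses are not known exactly. Their poses are not given: they have to be found in the camera images.
- cap: ribbed white screw cap of the tipped bottle, 52 mm across, 26 mm high, already started on its thread; it cannot come off. Origin at its centre (on the axis, half-way up), z along the bottle's axis out of the top; turns with the cap. Screwed home the centre is 127 mm above the bottle's underside. Under the cap 8 mm of bare neck (40 mm across), then the shoulder widens to the body
- cap_turn (a joint): angle of that cap on its thread, rad: 0 = bottomed out, a hard stop; grows as it is unscrewed (anticlockwise seen from above, rising 4 mm a turn). Turns with slight friction (0.06 N m). Starts between 2.0 and 4.2; end of travel at 5
- bottle_mid (a point): the tipped bottle: square amber glass, 64 x 64 mm, 140 mm high, about 0.28 kg. Point on its axis 70 mm above its underside; z along the axis to the cap. It leans about 44 degrees over the rack's near end plate, cap to the rack's -x, its lower edge on the lane floor at x = -0.104 of the rack; turned up about that edge it stands at x = -0.072
- rack: sheet-metal bottle rack, bolted down. Origin at the centre of its underside, x along the lane away from its near end, y across, z up. Lane floor 6 mm above the origin; lane 320 mm long (x = -0.16 to 0.16) and 67 mm wide, so square bottles cannot turn in it; side walls reach 42 mm and the round-rimmed end plates 66 mm above the table
- next_bottle: neighbour in the lane, same square bottle with cap on, 140 mm high, standing upright. Origin at the centre of its underside
- end_bottle: second neighbour, at the far end of the lane, same bottle, standing upright. Origin at the centre of its underside
- canister: microscope objective in a clear canister with black lid, 49 mm across, 70 mm high, standing on the table beside the rack. Origin at the centre of its underside
- slide_box: grey slide box 87 x 102 x 32 mm lying on the table on the other side of the rack. Origin at the centre of its underside
Not all that is in view belongs to the job. What is shaped like the part that bears cap but pink is not meant.

How it is judged:
By the outcome, as a careful person would: the job done as asked, in the order asked, and still so for the second after the job is handed in, while the arm keeps its last pose, push and grip.
It also fails if it takes over 54 s, if anything falls off the work surface, if the arm or the gripper's body presses on something with over 40 N, if the wrist force passes 120 N, or if a joint passes its speed limit or range.

### The arm

A 7-joint arm with a two-finger parallel gripper is mounted at the origin on the work surface. World frame = base frame: x ahead of the robot, y to its left, z up, the work surface at z = 0. Lengths are in m, angles in rad, forces in N, time in s.
With the tool pointing down it reaches from about 0.4 to 0.875 m from the base axis. Payload 19.3 kg.
Tool frame: the origin (TCP) lies at the very end of the fingers, on their centre line; the grasp point (between the pads) lies 19 mm behind it; z points along the fingers, y is the direction in which the jaws open and shut (so a half turn about z gives the same grasp; the last joint's range is limited). The gripper opens to 85 mm and grips with 20 to 120 N. Pads are 22 mm wide; open, the fingers measure 114 mm over their backs; the gripper's body (76 mm by 85 mm) begins 54 mm behind the grasp point. The pads swing forward as they close: fully open they stand 13 mm farther back than shut.
Start: joints at [-1.198, 0.521, -0.036, 1.599, 0.021, 1.021, -0.113], TCP at [0.268, 0.565, 0.231] pointing down, gripper open.
Joint ranges: [-2.91, 2.91], [-0.3, 2.13], [-1.5, 1.42], [0.17, 2.43], [-1.26, 4.41], [0.16, 1.93], [-2.52, 2.52]. Speed limits (rad/s): [1.89, 1.89, 2.39, 2.39, 3.01, 3.01, 3.01].

### API

Orientations are given as [roll, pitch, yaw] about the fixed x, y, z axes, in that order (R = Rz(yaw) Ry(pitch) Rx(roll)).
In Python, from workcell import bot gives the robot as it stands.
- The arm moves only by the tool carry_out, never from a script. Its argument "targets" is a list of rows, each a list of 7 numbers: the shift along the tool's x, y, z in mm, then the turn, a rotation vector about the tool's x, y, z in units of 6 degrees (1.0 is 6 degrees), then the closure in counts, from 0 (fully open) to 255 (shut). A call has 1 to 5 rows; each row shifts and turns the commanded pose from where the row before left it, along the tool's axes as they then stand; what a row does not reach is not made up. A row lasts 1/12 s, in which the tool goes at most 41.7 mm and 7.16 degrees, less where a joint would pass 70% of its speed; a pose out of reach is approached as far as the arm can. A call is refused whole if a number of a shift passes 41.7 or a number of a turn 1, either way. A call with a gripper value outside its range is refused whole. The fingers move at their own pace and stop on an object; "force" is the grip in N (left out, the last holds). Time passes only in rows, so rows that do not move let the fingers close. It gives the time, the measured TCP pose, the force and the opening at its end, in the units of the state.
- bot.observe(): the state, without advancing time (a new reading comes with each control period).
- bot.grab_frame(name): name is "scene" or "top" or "wrist"; returns a dict with "color" (384x512x3 uint8, red, green, blue), "z_map" (384x512 float32, m along the optical axis (not along the pixel's ray), 0 where there is no reading), "K" (3x3 intrinsics, pixels), "k1" (the pictures are not rectified: a ray, as slopes to the right and down, at radius r is drawn at 1 + k1 r^2 times it, then the intrinsics apply), "cam_to_world" (4x4, takes a point from camera to world coordinates); the wrist camera has in their place "T_tool_cam" (4x4, takes a point from camera to tool coordinates, whose origin is the TCP and whose axes are the flange's). Camera axes: x right, y down, z forward; pixel columns grow to the right and rows downward; lengths in m; the calibration is good to about 2 mm. A picture is of the moment at which its call begins: read the wrist's pose just before it.
- bot.job_done(): hands the job in, once; it reports no verdict.
The state is a dict: "clock": time; "qpos": joint angles; "qd": joint speeds; "joint_efforts": joint torques, N m; "position": TCP position; "tool_rot": TCP orientation; "force": force on the tool from outside, world axes, zero at the start; "moment": the same for the moment, N m; "grip_width": finger opening in m.
Only numpy, scipy, OpenCV 4.12 (cv2) and the standard library are available. Lean on these libraries where they do the work, as an engineer would, in place of code of your own. Each camera call takes 0.05 s, during which the arm holds its last target. There are 200 camera calls.

## Working session

There is one attempt and no reset: what is moved stays moved. The work goes in short steps, Python scripts to look and compute and a tool call to move; the robot and the scene stay as the last step left them, time stands still between calls to the robot, and variables do not carry over. Pictures are saved under pics/ and viewed, about 8 in all and at most 12, crops included, and the job is handed in when it is done.

Besides the shell and the picture viewer there is one more tool, called after "Request:" as a command line: name --pt "numbers of a row" for each row, then --argument value for the rest. carry_out: Moves the arm, as the interface text tells. Its arguments: {"type":"object","properties":{"targets":{"type":"array","items":{"type":"array","items":{"type":"number"}}},"force":{"type":"number"}},"required":["targets"]}

```bash
mkdir -p pics; ls; cat > h.py <<'E'
import numpy as np, cv2
from workcell import bot
def pts(f, T=None):
    """world points for every pixel from the depth map"""
    z=f["z_map"]; K=f["K"]; h,w=z.shape
    u,v=np.meshgrid(np.arange(w,dtype=float),np.arange(h,dtype=float))
    d=np.array([f["k1"],0,0,0],float)
    n=cv2.undistortPoints(np.stack([u.ravel(),v.ravel()],1).reshape(-1,1,2),K,d).reshape(h,w,2)
    P=np.dstack([n[...,0]*z,n[...,1]*z,z])
    T=f["cam_to_world"] if T is None else T
    return P@T[:3,:3].T+T[:3,3]
def save(name,im): cv2.imwrite("pics/"+name,np.ascontiguousarray(im[...,::-1]))
E
python3 - <<'E'
from h import *
s=bot.observe(); print(s)
a=bot.grab_frame("scene"); b=bot.grab_frame("top")
np.savez("f0.npz",sP=pts(a),tP=pts(b),sc=a["color"],tc=b["color"],sz=a["z_map"],tz=b["z_map"])
im=np.vstack([a["color"],b["color"]]); save("a.png",a["color"]); save("b.png",b["color"])
print(a["k1"],a["K"],a["cam_to_world"],b["cam_to_world"])
E
```

```text
pics
{'clock': 0.0, 'qpos': array([-1.19821237,  0.52204143, -0.03633438,  1.60001468,  0.02118292,
        1.02109347, -0.11278339]), 'qd': array([ 0.00085935,  0.00064746, -0.00118013,  0.00046584,  0.00145935,
        0.00140325, -0.00066435]), 'joint_efforts': array([ 7.80618593e-04, -9.27125144e+01,  1.98032230e+00, -3.69931948e+01,
        1.78771693e-02,  8.26828385e-03,  3.27617545e-05]), 'position': array([0.2676634 , 0.56440201, 0.23070617]), 'tool_rot': array([-3.14042185e+00,  6.59232539e-05,  2.69881261e+00]), 'force': array([ 0.80304467,  0.52248021, -0.12055956]), 'moment': array([-0.01242037,  0.0178578 ,  0.01231285]), 'grip_width': 0.08546227244349236}
-0.013173860520649625 [[405.22390875   0.         258.80172849]
 [  0.         405.22390875 196.7363093 ]
 [  0.           0.           1.        ]] [[ 0.5837291   0.50358    -0.63692034  1.19297614]
 [ 0.81172929 -0.34371183  0.47218401 -0.56714945]
 [ 0.01886537 -0.79263444 -0.60940524  0.71774364]
 [ 0.          0.          0.          1.        ]] [[ 0.01799215 -0.98930485  0.14474875  0.39087149]
 [-0.99963122 -0.02074406 -0.01752474 -0.07025405]
 [ 0.02033999 -0.14438006 -0.98931324  1.11867762]
 [ 0.          0.          0.          1.        ]]
```

View pics/a.png

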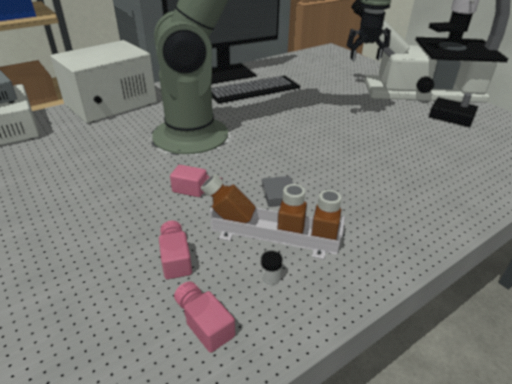

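View pics/b.png

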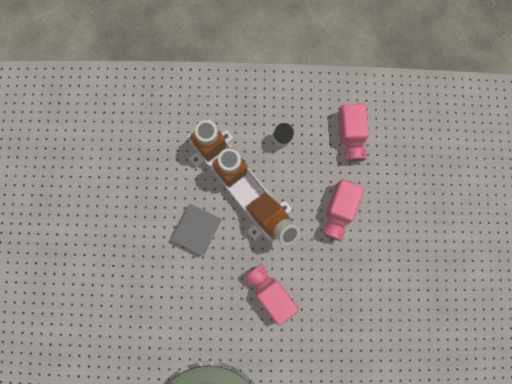

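The scene view shows the tipped bottle at about (235,203), its cap at (211,187) and the neighbours at (293,210) and (328,215). In the top view the tipped cap is at (287,232), the neighbours' caps at (206,131) and (230,160), the canister at (284,133), the slide box at (196,230), and there are three pink decoys.

```bash
python3 - <<'E'
from h import *
f=np.load("f0.npz"); P=f["tP"]; S=f["sP"]
def at(P,u,v,r=2): 
    q=P[v-r:v+r+1,u-r:u+r+1].reshape(-1,3); return np.round(np.median(q,0),3)
for n,u,v in [("capT",287,232),("n1",206,131),("n2",230,160),("can",284,133),("box",196,230),("bottle",268,213),("floor",244,192),("tbl",320,280),("tbl2",120,200)]: print(n,at(P,u,v))
for n,u,v in [("capT",211,187),("n1",293,190),("n2",329,198)]: print("s",n,at(S,u,v))
# neighbour cap tops in both views
for nm,PP in (("top",P),("scene",S)):
  m=(PP[...,2]>.128)&(PP[...,2]<.16)&(PP[...,0]>.3)&(PP[...,0]<.8)&(abs(PP[...,1])<.4)
  n,l,st,c=cv2.connectedComponentsWithStats(m.astype(np.uint8))
  for i in range(1,n):
    if st[i,4]>30: print(nm,st[i],PP[l==i].mean(0).round(4), PP[l==i][:,:].ptp(0) if hasattr(np.ndarray,'ptp') else np.ptp(PP[l==i],0))
# light rack pixels
for nm,PP,c in (("top",P,f["tc"]),("scene",S,f["sc"])):
  hsv=cv2.cvtColor(c,cv2.COLOR_RGB2HSV)
  am=((hsv[...,0]<18)&(hsv[...,1]>150)&(PP[...,0]>.3)).astype(np.uint8)
  n,l,st,cc=cv2.connectedComponentsWithStats(am)
  for i in range(1,n):
    if st[i,4]>60: print(nm,"amber",st[i],PP[l==i].mean(0).round(3))
t=f["tc"][90:270,150:340]; save("c.png",cv2.resize(t,None,fx=4,fy=4,interpolation=cv2.INTER_CUBIC)[:600*1][:, :760] if 0 else cv2.resize(t,None,fx=3.3,fy=3.3,interpolation=cv2.INTER_CUBIC))
E
```

```text
capT [ 0.458 -0.172  0.139]
n1 [0.683 0.015 0.147]
n2 [ 0.617 -0.041  0.147]
can [ 0.706 -0.17   0.07 ]
box [0.466 0.041 0.033]
bottle [ 0.503 -0.131  0.104]
floor [ 0.567 -0.075  0.006]
tbl [ 0.348 -0.271 -0.002]
tbl2 [ 0.541  0.243 -0.   ]
s capT [ 0.48  -0.186  0.13 ]
s n1 [ 0.621 -0.043  0.147]
s n2 [0.693 0.006 0.147]Traceback (most recent call last):
  File "<stdin>", line 12, in <module>
AttributeError: `ptp` was removed from the ndarray class in NumPy 2.0. Use np.ptp(arr, ...) instead.
```

```bash
python3 - <<'E'
from h import *
f=np.load("f0.npz"); P=f["tP"]; S=f["sP"]
for nm,PP in (("top",P),("scene",S)):
  m=(PP[...,2]>.142)&(PP[...,2]<.16)&(PP[...,0]>.5)&(PP[...,0]<.8)&(abs(PP[...,1])<.2)
  n,l,st,c=cv2.connectedComponentsWithStats(m.astype(np.uint8))
  for i in range(1,n):
    if st[i,4]>30:
      q=PP[l==i]; print(nm,st[i],q.mean(0).round(4),((q.min(0)+q.max(0))/2).round(4),np.ptp(q,0).round(3))
# rack in rotated coordinates for walls: light, not table, height 0.03-0.07
a=np.arctan2(.056,.066)
for nm,PP,c in (("top",P,f["tc"]),("scene",S,f["sc"])):
  hsv=cv2.cvtColor(c,cv2.COLOR_RGB2HSV)
  m=(PP[...,2]>.03)&(PP[...,2]<.07)&(hsv[...,1]<60)&(hsv[...,2]>110)&(PP[...,0]>.4)&(PP[...,0]<.8)&(PP[...,1]>-.25)&(PP[...,1]<.1)
  q=PP[m]; print(nm,len(q))
  if len(q)>10: print(cv2.minAreaRect((q[:,:2]*1000).astype(np.float32)))
  fl=(abs(PP[...,2]-.006)<.003)&(hsv[...,2]>150)&(PP[...,0]>.4)&(PP[...,0]<.8)&(PP[...,1]>-.25)&(PP[...,1]<.1)
  q=PP[fl]; print(" floor",len(q), cv2.minAreaRect((q[:,:2]*1000).astype(np.float32)) if len(q)>10 else 0)
t=f["tc"][90:270,150:340]; save("c.png",cv2.resize(t,None,fx=3.3,fy=3.3,interpolation=cv2.INTER_CUBIC))
E
```

```text
top [195 120  22  23 376] [0.6844 0.0162 0.1463] [0.6842 0.0163 0.1466] [0.052 0.048 0.009]
top [218 148  23  23 407] [ 0.6187 -0.0379  0.1462] [ 0.6198 -0.0388  0.1466] [0.052 0.05  0.009]
scene [283 184  22  15 245] [ 0.6226 -0.042   0.1461] [ 0.6201 -0.0408  0.1457] [0.053 0.05  0.007]
scene [319 190  22  15 254] [0.6879 0.0123 0.1462] [0.6864 0.0139 0.146 ] [0.051 0.052 0.008]
top 1481
((561.8190307617188, -59.9132080078125), (288.2310485839844, 333.30120849609375), 83.09068298339844)
 floor 1333 ((600.0657958984375, -75.51956176757812), (399.122314453125, 348.52587890625), 0.0030186129733920097)
scene 988
((570.482666015625, -56.13282775878906), (293.5082092285156, 333.51251220703125), 86.95153045654297)
 floor 366 ((608.7933959960938, -67.08096313476562), (297.6556091308594, 102.39530944824219), 40.086360931396484)
```

View pics/c.png

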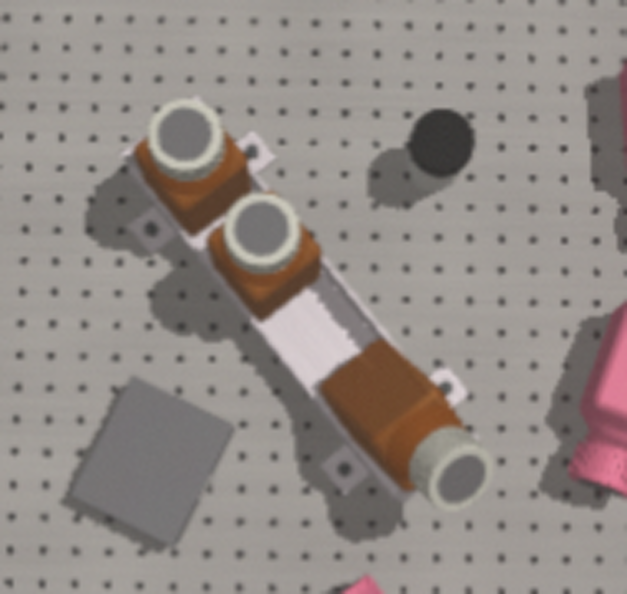

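```bash
python3 - <<'E'
from h import *
f=np.load("f0.npz"); P=f["tP"]; S=f["sP"]
n2=np.array([.620,-.040]); n1=np.array([.686,.0145]); d=n1-n2; print(np.degrees(np.arctan2(*d[::-1])))
a=d/np.linalg.norm(d); o=n2-.031*a
for nm,PP,c in (("top",P,f["tc"]),("scene",S,f["sc"])):
  q=PP.reshape(-1,3); X=(q[:,:2]-o)@a; Y=(q[:,:2]-o)@np.array([-a[1],a[0]]); Z=q[:,2]
  hsv=cv2.cvtColor(c,cv2.COLOR_RGB2HSV).reshape(-1,3)
  m=(Z>.025)&(Z<.045)&(abs(Y)<.06)&(abs(X)<.22)&(hsv[:,1]<70)
  h,e=np.histogram(Y[m],bins=np.arange(-.06,.061,.004)); print(nm,"Y",dict(zip(e.round(3).tolist(),h.tolist())))
  m=(Z>.05)&(Z<.07)&(abs(Y)<.045)&(abs(X)<.22)&(hsv[:,1]<70); h,e=np.histogram(X[m],bins=np.arange(-.22,.221,.01)); print("X endplates",[(round(x,2),int(k)) for x,k in zip(e,h) if k])
  m=(Z>.075)&(X<-.09)&(X>-.24)&(abs(Y)<.045); g=m&(hsv[:,1]<80)
  print("cap pts",g.sum(),np.c_[X,Y,Z][g].mean(0).round(4),"Y",np.percentile(Y[g],[1,50,99]).round(4),"X",np.percentile(X[g],[1,99]).round(4),"Z",np.percentile(Z[g],[1,99]).round(4))
  q3=np.c_[X,Y,Z][g]
  # top face: plane with normal (-.695,0,.719)
  s=q3@np.array([-.695,0,.719]); print("axial",np.percentile(s,[50,80,90,95,99]).round(4))
  t=q3[s>np.percentile(s,97)-.006]; print("face",len(t),t.mean(0).round(4),((t.min(0)+t.max(0))/2).round(4))
E
```

```text
39.548448901287244
top Y {-0.06: 0, -0.056: 0, -0.052: 0, -0.048: 0, -0.044: 0, -0.04: 0, -0.036: 40, -0.032: 45, -0.028: 0, -0.024: 0, -0.02: 0, -0.016: 0, -0.012: 0, -0.008: 0, -0.004: 0, 0.0: 0, 0.004: 0, 0.008: 0, 0.012: 0, 0.016: 0, 0.02: 0, 0.024: 0, 0.028: 4, 0.032: 69, 0.036: 183, 0.04: 0, 0.044: 0, 0.048: 0, 0.052: 0, 0.056: 0}
X endplates [(np.float64(-0.18), 13), (np.float64(-0.17), 5), (np.float64(-0.16), 1), (np.float64(-0.15), 3), (np.float64(-0.14), 4), (np.float64(-0.13), 2), (np.float64(-0.1), 1), (np.float64(-0.09), 3), (np.float64(-0.08), 2), (np.float64(-0.07), 9), (np.float64(0.0), 1), (np.float64(0.05), 3), (np.float64(0.1), 1), (np.float64(0.12), 1), (np.float64(0.15), 25), (np.float64(0.16), 1)]
cap pts 488 [-0.1756  0.0025  0.1315] Y [-0.0235  0.0028  0.032 ] X [-0.2019 -0.1495] Z [0.0844 0.1467]
axial [0.2216 0.2235 0.2241 0.2247 0.2256]
face 312 [-0.1841  0.0012  0.1319] [-0.1838  0.0015  0.1313]
scene Y {-0.06: 0, -0.056: 0, -0.052: 0, -0.048: 0, -0.044: 1, -0.04: 366, -0.036: 403, -0.032: 48, -0.028: 5, -0.024: 5, -0.02: 3, -0.016: 3, -0.012: 3, -0.008: 1, -0.004: 2, 0.0: 0, 0.004: 0, 0.008: 1, 0.012: 0, 0.016: 2, 0.02: 0, 0.024: 0, 0.028: 17, 0.032: 144, 0.036: 18, 0.04: 0, 0.044: 0, 0.048: 0, 0.052: 0, 0.056: 0}
X endplates [(np.float64(-0.18), 12), (np.float64(-0.17), 14), (np.float64(-0.09), 1), (np.float64(-0.08), 4), (np.float64(-0.07), 2), (np.float64(0.0), 7), (np.float64(0.06), 4), (np.float64(0.08), 6), (np.float64(0.14), 2), (np.float64(0.15), 73)]
cap pts 333 [-0.1691 -0.0111  0.1263] Y [-0.0278 -0.0159  0.0284] X [-0.2003 -0.1148] Z [0.0844 0.1466]
axial [0.211  0.2226 0.2235 0.2238 0.2243]
face 107 [-0.1819 -0.0079  0.1333] [-0.1845 -0.0024  0.1307]
```

```bash
cat >> h.py <<'E'
from scipy.spatial.transform import Rotation as Ro, Slerp
TH=np.radians(39.6); A=np.array([np.cos(TH),np.sin(TH),0]); O=np.array([.5961,-.0597,0]); Zh=np.array([0,0,1.])
def wpt(X,Z,Y=0): return O+X*A+Y*np.cross(Zh,A)+Z*Zh
def rot(tilt,yaw=0): # tool x along rack x, tool z tilted toward +rack x
    R=np.column_stack([A,-np.cross(Zh,A),-Zh]); return Ro.from_matrix(R)*Ro.from_euler("y",tilt,degrees=True)*Ro.from_euler("z",yaw,degrees=True)
def cur():
    s=bot.observe(); return s["position"],Ro.from_euler("xyz",s["tool_rot"]),s
def plan(p0,R0,wps):
    """wps: (p,R,n); prints rows in tool units"""
    for p,R,n in wps:
        rv=(R0.inv()*R).as_rotvec(); print("--")
        for i in range(n):
            Ri=R0*Ro.from_rotvec(rv*i/n)
            print((Ri.inv().apply((p-p0)/n)*1000).round(1).tolist()+(np.degrees(rv)/n/6).round(2).tolist())
        p0,R0=p,R
E
python3 - <<'E'
from h import *
p,R,s=cur()
plan(p,R,[(np.array([.45,.15,.25]),rot(0,-60),12),(wpt(-.225,.175),rot(44),13)])
E
```

```text
--
[-28.5, -24.7, -1.6, -0.0, 0.0, 0.76]
[-30.4, -22.3, -1.6, -0.0, 0.0, 0.76]
[-32.1, -19.8, -1.6, -0.0, 0.0, 0.76]
[-33.6, -17.2, -1.6, -0.0, 0.0, 0.76]
[-34.8, -14.5, -1.6, -0.0, 0.0, 0.76]
[-35.9, -11.6, -1.6, -0.0, 0.0, 0.76]
[-36.7, -8.7, -1.6, -0.0, 0.0, 0.76]
[-37.3, -5.8, -1.6, -0.0, 0.0, 0.76]
[-37.6, -2.8, -1.6, -0.0, 0.0, 0.76]
[-37.7, 0.3, -1.6, -0.0, 0.0, 0.76]
[-37.6, 3.3, -1.6, -0.0, 0.0, 0.76]
[-37.2, 6.3, -1.6, -0.0, 0.0, 0.76]
--
[-26.4, -6.6, 5.8, -0.29, 0.51, 0.73]
[-27.1, -4.7, 4.2, -0.29, 0.51, 0.73]
[-27.6, -2.7, 2.6, -0.29, 0.51, 0.73]
[-27.8, -0.7, 1.0, -0.29, 0.51, 0.73]
[-27.8, 1.5, -0.4, -0.29, 0.51, 0.73]
[-27.6, 3.6, -1.8, -0.29, 0.51, 0.73]
[-27.1, 5.8, -3.1, -0.29, 0.51, 0.73]
[-26.3, 7.9, -4.4, -0.29, 0.51, 0.73]
[-25.4, 10.1, -5.5, -0.29, 0.51, 0.73]
[-24.2, 12.1, -6.5, -0.29, 0.51, 0.73]
[-22.8, 14.2, -7.3, -0.29, 0.51, 0.73]
[-21.3, 16.1, -8.0, -0.29, 0.51, 0.73]
[-19.5, 17.9, -8.6, -0.29, 0.51, 0.73]
```

Request:
carry_out --pt "-28 -25 -2 0 0 0.76 0" --pt "-30 -22 -2 0 0 0.76 0" --pt "-32 -20 -2 0 0 0.76 0" --pt "-34 -17 -2 0 0 0.76 0" --pt "-35 -14 -2 0 0 0.76 0"

```text
clock: 0.52
position: [0.3441, 0.3907, 0.2412]
tool_rot: [-3.141, -0.0, 2.297]
force: [1.5, -0.3, 0.1]
grip_width: 0.0856
```

Request:
carry_out --pt "-36 -12 -2 0 0 0.76 0" --pt "-37 -9 -2 0 0 0.76 0" --pt "-37 -6 -2 0 0 0.76 0" --pt "-38 -3 -1 0 0 0.76 0" --pt "-38 0 -1 0 0 0.76 0"

```text
clock: 0.93
position: [0.4199, 0.2169, 0.2494]
tool_rot: [3.142, -0.0, 1.899]
force: [1.7, 0.7, 0.6]
grip_width: 0.0853
```

Request:
carry_out --pt "-37 3 -1 0 0 0.76 0" --pt "-37 6 -1 0 0 0.76 0"

```text
clock: 1.1
position: [0.4498, 0.1486, 0.2514]
tool_rot: [-3.142, -0.0, 1.74]
force: [0.1, 0.9, 0.2]
grip_width: 0.0854
```

Tracking is exact. On to the pre-grasp pose.

Request:
carry_out --pt "-26 -7 6 -0.29 0.51 0.73 0" --pt "-27 -5 4 -0.29 0.51 0.73 0" --pt "-28 -3 3 -0.29 0.51 0.73 0" --pt "-28 -1 1 -0.29 0.51 0.73 0" --pt "-28 1 0 -0.29 0.51 0.73 0"

```text
clock: 1.52
position: [0.4378, 0.013, 0.2216]
tool_rot: [3.039, -0.291, 1.37]
force: [1.4, 1.0, -0.7]
grip_width: 0.0854
```

Request:
carry_out --pt "-28 4 -2 -0.29 0.51 0.73 0" --pt "-27 6 -3 -0.29 0.51 0.73 0" --pt "-26 8 -4 -0.29 0.51 0.73 0" --pt "-25 10 -6 -0.29 0.51 0.73 0" --pt "-24 12 -6 -0.29 0.51 0.73 0"

```text
clock: 1.93
position: [0.4291, -0.1225, 0.1931]
tool_rot: [3.056, -0.596, 0.978]
force: [0.8, -0.0, -0.0]
grip_width: 0.0856
```

Request:
carry_out --pt "-23 14 -7 -0.29 0.51 0.73 0" --pt "-21 16 -8 -0.29 0.51 0.73 0" --pt "-20 18 -9 -0.29 0.51 0.73 0"

```text
clock: 2.18
position: [0.423, -0.1957, 0.1759]
tool_rot: [3.138, -0.747, 0.721]
force: [-0.7, -0.1, -0.7]
grip_width: 0.0855
```

```bash
python3 - <<'E'
from h import *
p,R,s=cur()
print(s["clock"],p,wpt(-.225,.175),s["qpos"].round(2),"rot err deg",np.degrees((R.inv()*rot(44)).as_rotvec()).round(1))
f=bot.grab_frame("wrist"); T=np.eye(4);T[:3,:3]=R.as_matrix();T[:3,3]=p
P=pts(f,T@f["T_tool_cam"]); np.savez("f1.npz",P=P,c=f["color"],z=f["z_map"]); save("w1.png",f["color"])
E
```

```text
2.1833 [ 0.42297537 -0.19570374  0.17589168] [ 0.42273452 -0.2031204   0.175     ] [ 0.56  0.49  0.29  2.23 -1.26  0.95  1.02] rot err deg [-1.   1.2  1.2]
```

View pics/w1.png

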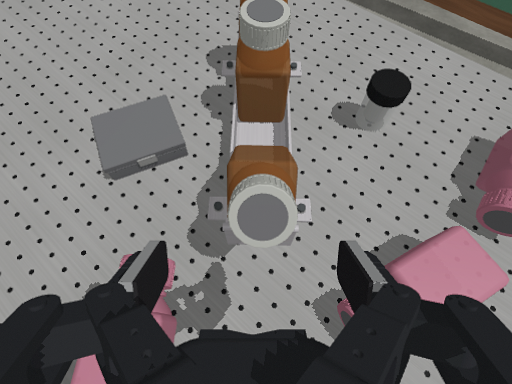

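The wrist view shows the cap's face at about (262,215), in line with the lane. The jaws are roughly symmetric about (255,275) and pink decoys lie well below. Joint 5 is at its -1.26 limit, so I'll check that.

```bash
python3 - <<'E'
from h import *
f=np.load("f1.npz"); P=f["P"]; c=f["c"]
D=P-O; X=D@A; Y=D@np.cross(Zh,A); Z=D[...,2]
u=np.array([-.695,.719])
s=X*u[0]+Z*u[1]
print("face pix",X[215,262],Y[215,262],Z[215,262])
g=(X<-.13)&(X>-.24)&(abs(Y)<.05)&(Z>.08)&(abs(s-s[215,262])<.004)
n,l,st,cc=cv2.connectedComponentsWithStats(g.astype(np.uint8)); k=l[215,262]; m=l==k
q=np.c_[X[m],Y[m],Z[m]]; print(m.sum(),q.mean(0).round(4),((q.min(0)+q.max(0))/2).round(4),np.ptp(q,0).round(4))
v=np.linalg.svd(q-q.mean(0))[2][2] if len(q)<20000 else 0; print("normal",v)
# neighbour cap
g=(X>-.05)&(X<.08)&(abs(Y)<.05)&(Z>.142); print("n2",g.sum(),X[g].mean(),Y[g].mean(),Z[g].mean())
p,R,s=cur(); print(p,s["qpos"].round(3))
E
```

```text
face pix -0.185869257855889 -0.0017621330235786455 0.13178955597438494
3586 [-0.1861 -0.002   0.1322] [-0.1855 -0.0022  0.1308] [0.0396 0.0518 0.0362]
normal [-0.68451258 -0.00077845  0.72900063]
n2 1383 0.023784337045376823 -0.0014813730720134293 0.14677857747536746
[ 0.42126272 -0.20021081  0.17487403] [ 0.577  0.488  0.288  2.231 -1.255  0.945  1.015]
```

```bash
python3 - <<'E'
from h import *
p,R,s=cur(); t=wpt(-.1633,.1083,-.0015); b=wpt(-.1633-.695*.03,.1083+.719*.03,-.0015)
print(np.degrees((R.inv()*rot(43.5)).as_rotvec()))
plan(p,R,[(b,rot(43.5),3)])
E
```

```text
[-0.614314    0.74338666  0.75133873]
--
[-0.4, 1.8, 20.1, -0.03, 0.04, 0.04]
[-0.5, 1.7, 20.1, -0.03, 0.04, 0.04]
[-0.5, 1.6, 20.1, -0.03, 0.04, 0.04]
```

Request:
carry_out --pt "0 2 20 0 0 0.04 0" --pt "0 1 20 0 0 0.04 0" --pt "0 0 20 0 0 0.04 0" --pt "0 0 0 0 0 0 0"

```text
clock: 2.57
position: [0.448, -0.1727, 0.1417]
tool_rot: [-3.133, -0.745, 0.716]
force: [-1.0, 0.1, -0.1]
grip_width: 0.0852
```

```bash
python3 - <<'E'
from h import *
p,R,s=cur(); t=wpt(-.1633,.1083,-.0015)
print(s["qpos"].round(3),np.degrees((R.inv()*rot(43.5)).as_rotvec()))
plan(p,R,[(t,rot(43.5),2)])
E
```

```text
[ 0.822  0.538 -0.141  2.229 -1.257  0.706  0.978] [-1.452933    0.80630176  1.0384846 ]
--
[-3.0, 4.9, 19.9, -0.12, 0.07, 0.09]
[-3.1, 4.6, 19.9, -0.12, 0.07, 0.09]
```

Request:
carry_out --pt "-3 5 10 0 0 0 0" --pt "-1 2 8 0 0 0 0" --pt "0 0 0 0 0 0 0"

```text
clock: 2.82
position: [0.4585, -0.1745, 0.1256]
tool_rot: [-3.134, -0.742, 0.714]
force: [-0.9, 0.2, 0.8]
grip_width: 0.0852
```

```bash
python3 - <<'E'
from h import *
p,R,s=cur(); t=wpt(-.1633,.1083,-.0015)
print(s["qpos"].round(3),s["qd"].round(2),np.degrees((R.inv()*rot(43.5)).as_rotvec()))
plan(p,R,[(t,rot(43.5),1)])
E
```

```text
[ 0.88   0.583 -0.235  2.211 -1.256  0.638  0.98 ] [-0.03 -0.03  0.07  0.01 -0.    0.06 -0.  ] [-1.29521103  0.98905764  0.94539689]
--
[0.1, 1.3, 23.5, -0.22, 0.16, 0.16]
```

Request:
carry_out --pt "0 1 8 -0.1 0 0 0" --pt "0 0 8 -0.1 0 0 0" --pt "0 0 7 0 0 0 0" --pt "0 0 0 0 0 0 0"

```text
clock: 3.15
position: [0.4705, -0.1648, 0.1087]
tool_rot: [3.128, -0.742, 0.714]
force: [-0.4, 0.6, -0.5]
grip_width: 0.0853
```

```bash
python3 - <<'E'
from h import *
p,R,s=cur(); t=wpt(-.1633,.1083,-.0015)
print(s["qpos"].round(3),s["force"],np.degrees((R.inv()*rot(43.5)).as_rotvec()))
plan(p,R,[(t,rot(43.5),1)])
f=bot.grab_frame("wrist"); save("w2.png",f["color"])
E
```

```text
[ 1.03   0.647 -0.478  2.219 -1.256  0.466  0.982] [-0.42490594  0.63651876 -0.4790062 ] [-0.12393012  0.97283399  0.94665728]
--
[0.0, 0.6, 0.6, -0.02, 0.16, 0.16]
```

View pics/w2.png

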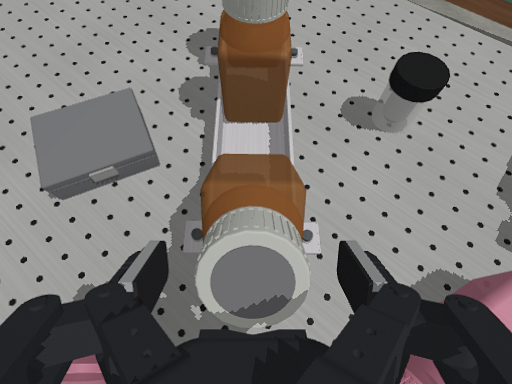

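The cap at (253,278) is centred between the fingers at 150 and 355. Closing.

Request:
carry_out --pt "0 0 0 0 0 0 255" --pt "0 0 0 0 0 0 255" --pt "0 0 0 0 0 0 255" --pt "0 0 0 0 0 0 255" --pt "0 0 0 0 0 0 255" --force 60

```text
clock: 3.62
position: [0.471, -0.1652, 0.1096]
tool_rot: [3.126, -0.742, 0.715]
force: [-3.2, -2.8, 4.7]
grip_width: 0.0506
```

```bash
python3 - <<'E'
from h import *
p,R,s=cur()
print(s["grip_width"],s["force"].round(1),s["qpos"].round(3),p)
# pivot edge: from cap face (X=-.1855,Z=.1315), lean L: edge = face -141.8u -32w
for L in (43.2,44):
  l=np.radians(L);u=np.array([-np.sin(l),np.cos(l)]);w=np.array([np.cos(l),np.sin(l)])
  e=np.array([-.1855,.1315])-.142*u-.032*w; print("edge",e)
e=wpt(-.1105,.006,-.0015)
yax=np.cross(Zh,A); n=11
print("tool y vs rack y",R.as_matrix()[:,1]@yax)
p0,R0=p,R
for i in range(n):
  q=Ro.from_rotvec(yax*np.radians(4)); R1=q*R0; p1=e+q.apply(p0-e)
  print((R0.inv().apply(p1-p0)*1000).round(2), np.degrees((R0.inv()*R1).as_rotvec()).round(2)/6)
  p0,R0=p1,R1
print("final",p0,Ro.as_euler(R0,"xyz"))
E
```

```text
0.05055371754184213 [-3.2 -2.8  4.7] [ 1.03   0.645 -0.478  2.218 -1.256  0.466  0.981] [ 0.47104172 -0.16520185  0.10955596]
edge [-0.11162131  0.00608095]
edge [-0.10987739  0.00712468]
tool y vs rack y -0.9998393741094486
[7.75 0.14 2.43] [ 0.01166667 -0.66666667  0.        ]
[7.75 0.14 2.43] [ 0.01166667 -0.66666667  0.        ]
[7.75 0.14 2.43] [ 0.01166667 -0.66666667  0.        ]
[7.75 0.14 2.43] [ 0.01166667 -0.66666667  0.        ]
[7.75 0.14 2.43] [ 0.01166667 -0.66666667  0.        ]
[7.75 0.14 2.43] [ 0.01166667 -0.66666667  0.        ]
[7.75 0.14 2.43] [ 0.01166667 -0.66666667  0.        ]
[7.75 0.14 2.43] [ 0.01166667 -0.66666667  0.        ]
[7.75 0.14 2.43] [ 0.01166667 -0.66666667  0.        ]
[7.75 0.14 2.43] [ 0.01166667 -0.66666667  0.        ]
[7.75 0.14 2.43] [ 0.01166667 -0.66666667  0.        ]
final [ 0.5379542  -0.10984703  0.11738417] [-3.14065374  0.02572782  0.70907369]
```

Request:
carry_out --pt "7.75 0.1 2.4 0 -0.667 0 255" --pt "7.75 0.1 2.4 0 -0.667 0 255" --pt "7.75 0.1 2.4 0 -0.667 0 255"

```text
clock: 3.87
position: [0.4877, -0.1517, 0.1182]
tool_rot: [3.128, -0.542, 0.71]
force: [-1.3, -0.7, -0.9]
grip_width: 0.0508
```

```bash
cat > st.py <<'E'
from h import *
p,R,s=cur(); D=p-O; M=R.as_matrix()
print(s["clock"],"X %.4f Y %.4f Z %.4f"%(D@A,D@np.cross(Zh,A),p[2]),"tilt",np.degrees(np.arctan2(M[:,2]@A,-M[2,2])).round(2),"side",np.degrees(M[:,2]@np.cross(Zh,A)).round(2),"yaw",np.degrees(np.arctan2(M[1,0],M[0,0])).round(2),"q",s["qpos"].round(3),"F",s["force"].round(1),"M",s["moment"].round(3),"w",round(s["grip_width"],4))
E
python3 st.py
```

```text
3.8667 X -0.1422 Y -0.0018 Z 0.1182 tilt 31.04 side -0.21 yaw 40.67 q [ 0.71   0.522 -0.277  2.184 -1.03   0.421  0.567] F [-1.3 -0.7 -0.9] M [-0.457  0.496 -0.019] w 0.0508
```

Request:
carry_out --pt "7.75 0.1 2.4 0 -0.667 0 255" --pt "7.75 0.1 2.4 0 -0.667 0 255" --pt "7.75 0.1 2.4 0 -0.667 0 255" --pt "7.75 0.1 2.4 0 -0.667 0 255" --pt "7.75 0.1 2.4 0 -0.667 0 255"

```text
clock: 4.28
position: [0.5127, -0.1305, 0.1218]
tool_rot: [3.133, -0.262, 0.708]
force: [0.0, -2.5, 10.7]
grip_width: 0.0507
```

```bash
python3 st.py
```

```text
4.2833 X -0.1094 Y -0.0014 Z 0.1218 tilt 15.01 side -0.23 yaw 40.59 q [ 0.157  0.491  0.145  2.077 -0.613  0.503 -0.053] F [ 0.  -2.5 10.7] M [-0.187 -0.186 -0.082] w 0.0507
```

Request:
carry_out --pt "0 0 0 0 0 0 255"

```text
clock: 4.37
position: [0.5151, -0.1261, 0.1217]
tool_rot: [3.133, -0.262, 0.717]
force: [1.0, -1.7, 13.0]
grip_width: 0.0503
```

```bash
python3 st.py; python3 - <<'E'
from h import *
p,R,s=cur(); yax=np.cross(Zh,A); M=R.as_matrix(); tilt=np.degrees(np.arctan2(M[:,2]@A,-M[2,2]))
e=wpt(-.1105,.006,-.0015); p0=np.array([.47104,-.1652,.10956])
for T in (tilt,0,-1.):
  q=Ro.from_rotvec(yax*np.radians(42.5-T)); t=e+q.apply(p0-e); D=t-O; print(round(T,2),"ideal X %.4f Z %.4f"%(D@A,t[2]))
t=e+Ro.from_rotvec(yax*np.radians(43.2)).apply(p0-e)
plan(p,R,[(t,rot(-.7),6)])
E
```

```text
4.3667 X -0.1047 Y 0.0005 Z 0.1217 tilt 15.0 side -0.11 yaw 41.09 q [ 0.147  0.492  0.145  2.074 -0.612  0.504 -0.056] F [ 1.  -1.7 13. ] M [-0.623 -0.226 -0.225] w 0.0503
15.0 ideal X -0.1098 Z 0.1224
0 ideal X -0.0797 Z 0.1182
-1.0 ideal X -0.0777 Z 0.1177
--
[4.1, 0.4, 1.8, 0.01, -0.44, 0.04]
[4.2, 0.4, 1.6, 0.01, -0.44, 0.04]
[4.2, 0.4, 1.4, 0.01, -0.44, 0.04]
[4.3, 0.4, 1.2, 0.01, -0.44, 0.04]
[4.3, 0.4, 1.0, 0.01, -0.44, 0.04]
[4.4, 0.4, 0.8, 0.01, -0.44, 0.04]
```

Request:
carry_out --pt "4.1 0.4 1.2 0 -0.44 0 255" --pt "4.2 0.4 1.2 0 -0.44 0 255" --pt "4.2 0.4 1.2 0 -0.44 0 255" --pt "4.3 0.4 1.1 0 -0.44 0 255"

```text
clock: 4.7
position: [0.5267, -0.119, 0.12]
tool_rot: [3.136, -0.078, 0.708]
force: [0.1, 6.2, 10.8]
grip_width: 0.0507
```

```bash
python3 st.py; python3 - <<'E'
from h import *
f=bot.grab_frame("scene"); c=f["color"][130:290,170:380]; save("s2.png",cv2.resize(c,None,fx=3.5,fy=3.5,interpolation=cv2.INTER_CUBIC))
E
```

```text
4.7 X -0.0912 Y -0.0015 Z 0.1200 tilt 4.5 side -0.27 yaw 40.59 q [-0.111  0.55   0.351  1.978 -0.413  0.627 -0.342] F [ 0.1  6.2 10.8] M [ 1.557 -0.116  0.107] w 0.0507
```

View pics/s2.png

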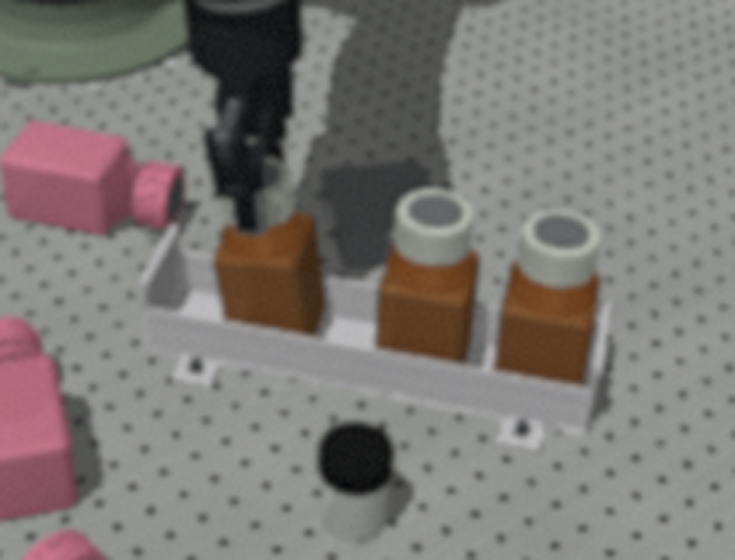

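The bottle is now nearly upright, leaning about 5° to -x, and its neighbours are untouched. Finishing the turn-up.

Request:
carry_out --pt "4 0 0.8 0 -0.3 0 255" --pt "4 0 0.6 0 -0.3 0 255" --pt "3.5 0 0.4 0 -0.3 0 255" --pt "0 0 0 0 0 0 255" --pt "0 0 0 0 0 0 255"

```text
clock: 5.17
position: [0.5348, -0.1117, 0.1176]
tool_rot: [3.137, 0.015, 0.709]
force: [-0.6, 2.7, 4.5]
grip_width: 0.0506
```

```bash
python3 st.py
```

```text
5.1667 X -0.0804 Y -0.0010 Z 0.1176 tilt -0.83 side -0.3 yaw 40.61 q [-0.212  0.598  0.422  1.918 -0.342  0.703 -0.452] F [-0.6  2.7  4.5] M [ 0.75  -0.181  0.027] w 0.0506
```

Request:
carry_out --pt "0 0 0 0 0 0 0" --pt "0 0 0 0 0 0 0" --pt "0 0 0 0 0 0 0" --pt "0 0 0 0 0 0 0"

```text
clock: 5.5
position: [0.5343, -0.1129, 0.1177]
tool_rot: [3.137, 0.015, 0.706]
force: [-0.9, -0.0, -0.4]
grip_width: 0.0854
```

Request:
carry_out --pt "0 0 0 0 0.1 -0.8 0" --pt "0 0 0 0 0 -0.8 0"

```text
clock: 5.67
position: [0.5343, -0.1127, 0.1176]
tool_rot: [3.138, 0.005, 0.878]
force: [-0.3, -1.0, -0.8]
grip_width: 0.0855
```

```bash
python3 st.py; python3 - <<'E'
from h import *
p,R,s=cur()
f=bot.grab_frame("wrist"); T=np.eye(4);T[:3,:3]=R.as_matrix();T[:3,3]=p
P=pts(f,T@f["T_tool_cam"]); np.savez("f3.npz",P=P,c=f["color"]); save("w3.png",f["color"])
E
```

```text
5.6667 X -0.0814 Y -0.0015 Z 0.1176 tilt -0.24 side -0.26 yaw 50.3 q [-0.168  0.584  0.368  1.922 -0.307  0.689 -0.311] F [-0.3 -1.  -0.8] M [0.013 0.003 0.057] w 0.0855
```

View pics/w3.png

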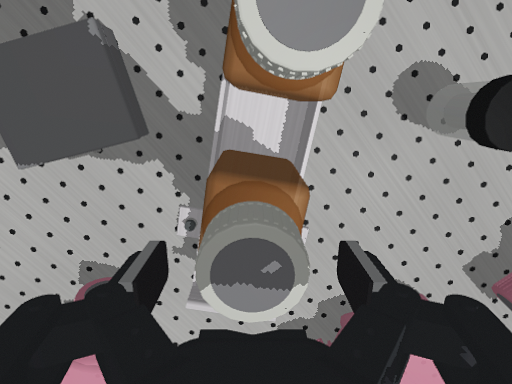

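```bash
python3 - <<'E'
from h import *
f=np.load("f3.npz"); P=f["P"]
D=P-O; X=D@A; Y=D@np.cross(Zh,A); Z=D[...,2]
g=(X<-.03)&(X>-.13)&(abs(Y)<.045)&(Z>.143)&(Z<.16)
n,l,st,cc=cv2.connectedComponentsWithStats(g.astype(np.uint8)); k=1+np.argmax(st[1:,4]); m=l==k
q=np.c_[X[m],Y[m],Z[m]]; print(m.sum(),q.mean(0).round(4),((q.min(0)+q.max(0))/2).round(4),np.ptp(q,0).round(4))
i=np.random.default_rng(0).choice(len(q),min(3000,len(q)),False); v=np.linalg.svd(q[i]-q[i].mean(0),full_matrices=False)[2][2]; print("normal",v)
E
```

```text
9416 [-0.079  -0.0015  0.1485] [-0.0812 -0.0021  0.1469] [0.0523 0.0528 0.0078]
normal [0.02275861 0.00497901 0.99972859]
```

The bottle stands: its cap top is level at z 0.1485, x = -0.0795 in my rack frame, and 1-2 mm off the tool centre. q7 falls as the cap is screwed down, so I'll wind back to the positive end before gripping.

Request:
carry_out --pt "0 0 0 0 0 -1 0" --pt "0 0 0 0 0 -1 0" --pt "0 0 0 0 0 -1 0" --pt "0 0 0 0 0 -1 0" --pt "0 0 0 0 0 -1 0"

```text
clock: 6.13
position: [0.5345, -0.1126, 0.1176]
tool_rot: [3.141, 0.006, 1.401]
force: [-0.5, -0.5, -0.6]
grip_width: 0.0854
```

Request:
carry_out --pt "0 0 0 0 0 -1 0" --pt "0 0 0 0 0 -1 0" --pt "0 0 0 0 0 -1 0" --pt "0 0 0 0 0 -1 0" --pt "0 0 0 0 0 -1 0"

```text
clock: 6.55
position: [0.5344, -0.1126, 0.1176]
tool_rot: [-3.139, 0.006, 1.925]
force: [-0.4, 0.2, 0.3]
grip_width: 0.0856
```

Request:
carry_out --pt "0 0 0 0 0 -1 0" --pt "0 0 0 0 0 -1 0" --pt "0 0 0 0 0 -1 0" --pt "0 0 0 0 0 -1 0" --pt "0 0 0 0 0 -1 0"

```text
clock: 6.97
position: [0.5344, -0.1126, 0.1176]
tool_rot: [-3.136, 0.003, 2.448]
force: [-0.2, -0.3, -0.2]
grip_width: 0.0853
```

Request:
carry_out --pt "0 0 0 0 0 -1 0" --pt "0 0 0 0 0 -1 0" --pt "0 0 0 0 0 -1 0" --pt "0 0 0 0 0 -1 0" --pt "0 0 0 0 0 -1 0"

```text
clock: 7.38
position: [0.5344, -0.1126, 0.1175]
tool_rot: [-3.135, 0.0, 2.972]
force: [0.2, -0.6, -0.9]
grip_width: 0.0852
```

Request:
carry_out --pt "0 0 0 0 0 -1 0" --pt "0 0 0 0 0 -1 0" --pt "0 0 0 0 0 -1 0" --pt "0 0 0 0 0 -1 0" --pt "0 0 0 0 0 0 0"

```text
clock: 7.8
position: [0.5343, -0.1128, 0.1175]
tool_rot: [-3.136, -0.003, -2.892]
force: [-0.6, -1.0, 1.2]
grip_width: 0.0854
```

```bash
python3 st.py; python3 - <<'E'
from h import *
p,R,s=cur(); t=wpt(-.080,.1176,-.0017); M=R.as_matrix(); yaw=39.6-np.degrees(np.arctan2(M[1,0],M[0,0]))
plan(p,R,[(t,rot(0,yaw),1)])
E
```

```text
7.8 X -0.0814 Y -0.0015 Z 0.1175 tilt -0.28 side -0.24 yaw -165.71 q [ 0.327  0.565 -0.316  1.895  0.264  0.722  1.677] F [-0.6 -1.   1.2] M [ 0.002  0.003 -0.029] w 0.0854
--
[-1.4, 0.4, -0.1, -0.06, -0.02, 0.0]
```

Request:
carry_out --pt "0 0 0 0 0 -1 0" --pt "0 0 0 0 0 -1 0" --pt "0 0 0 0 0 -1 0" --pt "0 0 0 0 0 -1 0" --pt "0 0 0 0 0 -1 0"

```text
clock: 8.22
position: [0.5344, -0.1125, 0.1175]
tool_rot: [-3.138, -0.005, -2.372]
force: [0.1, 0.4, -0.2]
grip_width: 0.0855
```

Request:
carry_out --pt "0 0 0 0 0 -1 0" --pt "-1.4 0 0 0 0 0 0" --pt "0 0 0 0 0 0 0"

```text
clock: 8.47
position: [0.5355, -0.1113, 0.1175]
tool_rot: [-3.138, -0.005, -2.274]
force: [-0.3, -1.0, -0.3]
grip_width: 0.0855
```

Request:
carry_out --pt "0 0 0 0 0 0 255" --pt "0 0 0 0 0 0 255" --pt "0 0 0 0 0 0 255" --pt "0 0 0 0 0 0 255" --pt "0 0 0 0 0 0 255" --force 60

```text
clock: 8.88
position: [0.5355, -0.1111, 0.1178]
tool_rot: [-3.138, -0.006, -2.268]
force: [-2.1, 0.8, 4.4]
grip_width: 0.0505
```

```bash
python3 st.py
```

```text
8.8833 X -0.0795 Y -0.0010 Z 0.1178 tilt -0.27 side -0.27 yaw -129.95 q [ 0.438  0.588 -0.477  1.887  0.389  0.759  2.187] F [-2.1  0.8  4.4] M [ 0.099  0.421 -0.027] w 0.0505
```

Request:
carry_out --pt "0 0 0 0 0 1 255" --pt "0 0 0.1 0 0 1 255" --pt "0 0 0 0 0 1 255" --pt "0 0 0.1 0 0 1 255" --pt "0 0 0 0 0 1 255" --force 40

```text
clock: 9.3
position: [0.5356, -0.1114, 0.1176]
tool_rot: [-3.135, -0.003, -2.797]
force: [-1.3, -1.2, 2.7]
grip_width: 0.0508
```

```bash
python3 st.py
```

```text
9.3 X -0.0796 Y -0.0012 Z 0.1176 tilt -0.27 side -0.29 yaw -160.25 q [ 0.341  0.568 -0.341  1.892  0.284  0.728  1.751] F [-1.3 -1.2  2.7] M [-0.171  0.162  0.053] w 0.0508
```

Request:
carry_out --pt "0 0 0.1 0 0 1 255" --pt "0 0 0.1 0 0 1 255" --pt "0 0 0 0 0 1 255" --pt "0 0 0.1 0 0 1 255" --pt "0 0 0.1 0 0 1 255"

```text
clock: 9.72
position: [0.5357, -0.1117, 0.1174]
tool_rot: [-3.134, 0.001, 2.962]
force: [0.9, -2.7, 6.3]
grip_width: 0.0508
```

```bash
python3 st.py
```

```text
9.7167 X -0.0797 Y -0.0016 Z 0.1174 tilt -0.26 side -0.32 yaw 169.74 q [ 0.241  0.556 -0.203  1.898  0.176  0.704  1.325] F [ 0.9 -2.7  6.3] M [-0.626  0.258  0.036] w 0.0508
```

Request:
carry_out --pt "0 0 0.1 0 0 1 255" --pt "0 0 0.1 0 0 1 255" --pt "0 0 0 0 0 1 255" --pt "0 0 0.1 0 0 1 255" --pt "0 0 0.1 0 0 1 255"

```text
clock: 10.13
position: [0.5357, -0.112, 0.1171]
tool_rot: [-3.136, 0.005, 2.439]
force: [-1.4, -3.8, 8.8]
grip_width: 0.0505
```

```bash
python3 st.py
```

```text
10.1333 X -0.0799 Y -0.0018 Z 0.1171 tilt -0.27 side -0.34 yaw 139.73 q [ 0.139  0.552 -0.062  1.904  0.063  0.687  0.905] F [-1.4 -3.8  8.8] M [-0.99   0.562  0.098] w 0.0505
```

Request:
carry_out --pt "0 0 0 0 0 1 255" --pt "0 0 0 0 0 1 255" --pt "0 0 0 0 0 1 255"

```text
clock: 10.38
position: [0.5356, -0.112, 0.1171]
tool_rot: [-3.138, 0.006, 2.124]
force: [-2.2, -4.8, 7.5]
grip_width: 0.0504
```

```bash
python3 st.py
```

```text
10.3833 X -0.0800 Y -0.0017 Z 0.1171 tilt -0.28 side -0.32 yaw 121.72 q [ 0.077  0.553  0.023  1.907 -0.007  0.681  0.655] F [-2.2 -4.8  7.5] M [-0.997  0.703  0.06 ] w 0.0504
```

Request:
carry_out --pt "0 0 0.1 0 0 1 255" --pt "0 0 0 0 0 1 255" --pt "0 0 0.1 0 0 1 255"

```text
clock: 10.63
position: [0.5355, -0.112, 0.117]
tool_rot: [-3.14, 0.007, 1.81]
force: [-3.2, -4.1, 9.8]
grip_width: 0.0509
```

```bash
python3 st.py
```

```text
10.6333 X -0.0800 Y -0.0017 Z 0.1170 tilt -0.28 side -0.32 yaw 103.72 q [ 0.015  0.557  0.108  1.911 -0.079  0.678  0.408] F [-3.2 -4.1  9.8] M [-0.935  0.932  0.051] w 0.0509
```

Request:
carry_out --pt "0 0 0 0 0 1 255" --pt "0 0 0 0 0 1 255" --pt "0 0 0 0 0 1 255"

```text
clock: 10.88
position: [0.5354, -0.1111, 0.1167]
tool_rot: [-3.141, 0.007, 1.499]
force: [-3.0, 1.2, 5.7]
grip_width: 0.0504
```

```bash
python3 st.py
```

```text
10.8833 X -0.0796 Y -0.0009 Z 0.1167 tilt -0.29 side -0.27 yaw 85.88 q [-0.048  0.563  0.193  1.914 -0.153  0.678  0.164] F [-3.   1.2  5.7] M [0.097 0.819 1.956] w 0.0504
```

Mz jumped from 0.05 to 1.96 N m after 126-144° of turning, so the cap has bottomed. Unwinding in small steps to find where it breaks away.

Request:
carry_out --pt "0 0 0 0 0 0 255" --pt "0 0 0 0 0 0 255"

```text
clock: 11.05
position: [0.5354, -0.111, 0.1167]
tool_rot: [-3.141, 0.007, 1.504]
force: [-3.1, -0.1, 7.2]
grip_width: 0.0507
```

```bash
python3 st.py
```

```text
11.05 X -0.0795 Y -0.0008 Z 0.1167 tilt -0.31 side -0.28 yaw 86.16 q [-0.048  0.563  0.192  1.914 -0.152  0.678  0.167] F [-3.1 -0.1  7.2] M [-0.109  0.822  1.769] w 0.0507
```

Request:
carry_out --pt "0 0 0 0 0 -0.3 255"

```text
clock: 11.13
position: [0.5354, -0.111, 0.1167]
tool_rot: [-3.141, 0.007, 1.535]
force: [-3.9, -0.3, 6.8]
grip_width: 0.0505
```

```bash
python3 st.py
```

```text
11.1333 X -0.0795 Y -0.0008 Z 0.1167 tilt -0.3 side -0.28 yaw 87.95 q [-0.041  0.563  0.184  1.914 -0.145  0.678  0.191] F [-3.9 -0.3  6.8] M [-0.073  0.834  1.18 ] w 0.0505
```

Request:
carry_out --pt "0 0 0 0 0 -0.3 255"

```text
clock: 11.22
position: [0.5354, -0.1111, 0.1167]
tool_rot: [-3.141, 0.007, 1.567]
force: [-3.1, -0.0, 7.1]
grip_width: 0.0502
```

```bash
python3 st.py
```

```text
11.2167 X -0.0795 Y -0.0009 Z 0.1167 tilt -0.29 side -0.27 yaw 89.81 q [-0.035  0.562  0.174  1.913 -0.137  0.678  0.217] F [-3.1 -0.   7.1] M [0.019 0.744 0.471] w 0.0502
```

Request:
carry_out --pt "0 0 0 0 0 -0.3 255"

```text
clock: 11.3
position: [0.5355, -0.1111, 0.1167]
tool_rot: [-3.141, 0.007, 1.598]
force: [-1.8, -1.1, 4.8]
grip_width: 0.0506
```

```bash
python3 st.py
```

```text
11.3 X -0.0795 Y -0.0010 Z 0.1167 tilt -0.27 side -0.27 yaw 91.57 q [-0.028  0.561  0.166  1.913 -0.13   0.678  0.241] F [-1.8 -1.1  4.8] M [-0.271  0.488 -0.071] w 0.0506
```

Request:
carry_out --pt "0 0 0 0 0 -0.3 255" --pt "0 0 0 0 0 -0.3 255"

```text
clock: 11.47
position: [0.5358, -0.1114, 0.1166]
tool_rot: [-3.141, 0.007, 1.661]
force: [0.7, -0.8, 2.8]
grip_width: 0.0505
```

```bash
python3 st.py
```

```text
11.4667 X -0.0794 Y -0.0014 Z 0.1166 tilt -0.24 side -0.31 yaw 95.19 q [-0.015  0.56   0.148  1.912 -0.115  0.677  0.291] F [ 0.7 -0.8  2.8] M [-0.163 -0.364 -0.109] w 0.0505
```

Request:
carry_out --pt "0 0 -0.1 0 0 -1 255" --pt "0 0 -0.1 0 0 -1 255" --pt "0 0 0 0 0 -1 255" --pt "0 0 -0.1 0 0 -1 255" --pt "0 0 -0.1 0 0 -1 255"

```text
clock: 11.88
position: [0.5359, -0.1113, 0.117]
tool_rot: [-3.138, 0.005, 2.189]
force: [0.5, -1.4, 2.5]
grip_width: 0.0503
```

```bash
python3 st.py
```

```text
11.8833 X -0.0793 Y -0.0013 Z 0.1170 tilt -0.23 side -0.3 yaw 125.43 q [0.09  0.553 0.004 1.906 0.007 0.682 0.706] F [ 0.5 -1.4  2.5] M [-0.02  -0.201 -0.035] w 0.0503
```

Request:
carry_out --pt "0 0 -0.1 0 0 -1 255" --pt "0 0 0 0 0 -1 255" --pt "0 0 -0.1 0 0 -1 255" --pt "0 0 -0.1 0 0 -1 255" --pt "0 0 0 0 0 -1 255"

```text
clock: 12.3
position: [0.5357, -0.1112, 0.1172]
tool_rot: [-3.136, 0.003, 2.713]
force: [0.8, -0.8, 4.0]
grip_width: 0.0506
```

Request:
carry_out --pt "0 0 -0.1 0 0 -1 255" --pt "0 0 -0.1 0 0 -1 255" --pt "0 0 0 0 0 -1 255" --pt "0 0 0 0 0 0 255"

```text
clock: 12.63
position: [0.5356, -0.1114, 0.1174]
tool_rot: [-3.135, 0.0, 3.027]
force: [-0.4, -0.7, 4.1]
grip_width: 0.0509
```

```bash
python3 st.py; python3 - <<'E'
from h import *
p,R,s=cur()
f=bot.grab_frame("wrist"); T=np.eye(4);T[:3,:3]=R.as_matrix();T[:3,3]=p
save("w4.png",f["color"])
g=bot.grab_frame("scene"); c=g["color"][130:290,170:380]; save("s4.png",cv2.resize(c,None,fx=3.5,fy=3.5,interpolation=cv2.INTER_CUBIC))
E
```

```text
12.6333 X -0.0795 Y -0.0012 Z 0.1174 tilt -0.24 side -0.27 yaw 173.43 q [ 0.256  0.558 -0.223  1.897  0.191  0.707  1.376] F [-0.4 -0.7  4.1] M [-0.022  0.11   0.046] w 0.0509
```

View pics/w4.png

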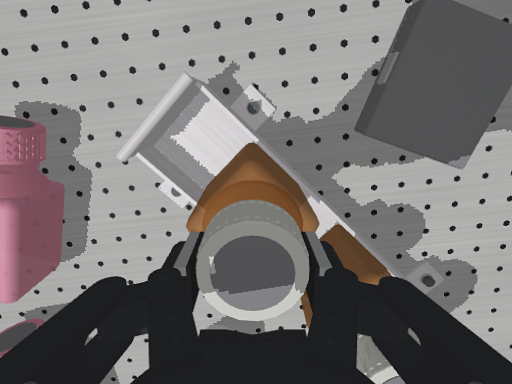

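View pics/s4.png

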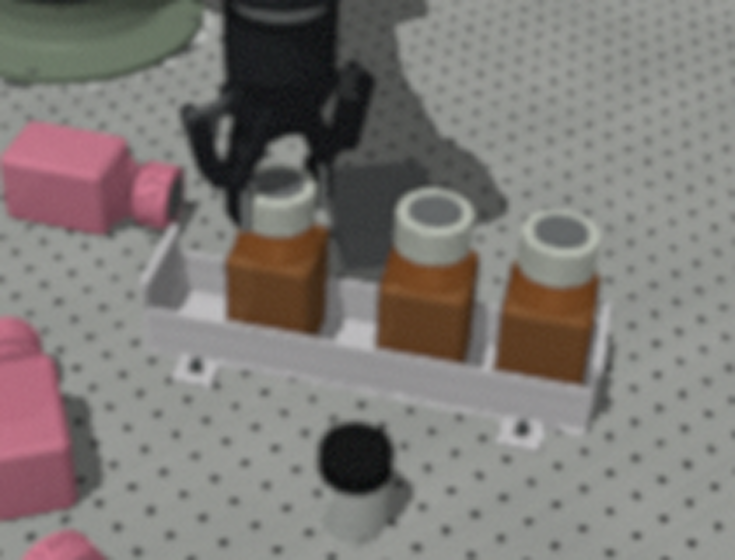

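The bottle stands upright in the lane with the cap held at (252,270) in the wrist view, and the neighbours, canister and box are unmoved. The last ~10° of the back-off remains.

Request:
carry_out --pt "0 0 -0.1 0 0 -0.8 255" --pt "0 0 0 0 0 -0.8 255" --pt "0 0 0 0 0 0 255" --pt "0 0 0 0 0 0 255" --pt "0 0 0 0 0 0 255"

```text
clock: 13.15
position: [0.5355, -0.1113, 0.1174]
tool_rot: [-3.135, -0.001, -3.098]
force: [0.3, -0.5, 3.1]
grip_width: 0.0503
```

```bash
python3 st.py; python3 - <<'E'
from h import *
f=np.load("f0.npz"); g=bot.grab_frame("top"); P=pts(g)
for n,u,v in [("n1",206,131),("n2",230,160),("can",284,133),("box",196,230)]:
    d=cv2.absdiff(g["color"][v-12:v+13,u-12:u+13],f["tc"][v-12:v+13,u-12:u+13]); print(n,P[v,u].round(3),f["tP"][v,u].round(3),"diff",d.mean().round(1))
E
```

```text
13.15 X -0.0796 Y -0.0011 Z 0.1174 tilt -0.27 side -0.27 yaw -177.52 q [ 0.286  0.561 -0.264  1.895  0.224  0.714  1.504] F [ 0.3 -0.5  3.1] M [0.093 0.032 0.017] w 0.0503
n1 [0.683 0.015 0.147] [0.684 0.015 0.146] diff 15.8
n2 [ 0.538 -0.051  0.485] [ 0.617 -0.041  0.147] diff 40.2
can [ 0.391 -0.07   1.119] [ 0.706 -0.17   0.071] diff 25.4
box [0.466 0.042 0.03 ] [0.466 0.041 0.033] diff 33.7
```

```bash
python3 -c "
from h import *
print(bot.job_done())"; python3 st.py
```

```text
the job is handed in; nothing more can be done
None
the job is handed in; nothing more can be done
```

The tipped bottle is standing upright in its lane. Its cap was screwed down until it bottomed out, then backed off about a quarter turn. The gripper is still holding the cap at 40 N. I handed the job in at about 13 s of the 54 s allowed.

- **Standing up:** I gripped the cap along the leaning bottle's axis and turned the bottle up about its lower edge. After I released it to regrip, the cap top measured level to about 1.3°. The last scene picture showed the bottle upright in the lane.
- **Screwing down:** The cap turned freely at about 0.05–0.1 N m. The moment then jumped to 1.96 N m after 126–144° of turning, which I took as the hard stop.
- **Backing off:** Counted from where the moment fell back to zero, the tool turned 91°. The bottle has a few degrees of play in the lane, so the cap itself may have backed off slightly less.
- **Last readings:** The moment about the cap's axis was near zero, the force was about 3 N and the grip width was 50 mm.
- **Other objects:**
  - The scene picture from about 10° before the end of the back-off showed both neighbours and the canister where they started.
  - My final top-camera check agreed for the end bottle and the slide box to within 1–3 mm.
  - That check could not confirm the other two. The arm hid the next bottle, and the canister pixel had no depth reading.
- **Reach problem:** Joint 5 reached its range limit during the tilted approach. The pose fell several millimetres short, and I corrected it before gripping.

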